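Make up two spare-parts kits

TASK

Make up the two spare-parts kits from the stock lying between and beyond the two trays: in the three-bay tray lay the ball bearing in the middle bay, and one battery and the terminal block in the two end bays, whichever way round; in the two-bay tray put the solder reel in one bay and the other battery in the other. Each part lies flat on the floor of its own bay, about in the middle of it: batteries on their sides, bearing and reel upright on a flat face, terminal block with its screws up. Leave the brass clamp where it is.

Things in the scene. Friction and masses are not known exactly. Their poses are not given: they have to be found in the camera images.
- long_tray: Kit tray with THREE equal bays in a row: a low grey sheet-metal tray 246 x 106 mm, fixed to the bench, 10 mm high in all. Origin at the centre of its underside (bench level); x runs along the row of bays (the long side), y across it, z up. Floor 3 mm thick; outer walls and dividers 3 mm thick, their tops 10 mm above the bench. Each bay is 78 mm (x) by 100 mm (y) inside; bay centres at x = -81, 0 and +81 mm, y = 0. It stands at the left or the right of the stock.
- short_tray: Kit tray with TWO equal bays, otherwise built like the three-bay tray: 165 x 106 mm, fixed to the bench, 10 mm high, floor and walls 3 mm thick. Origin at the centre of its underside; x along the row of bays, y across, z up. Bays 78 mm (x) by 100 mm (y) inside, centres at x = -40.5 and +40.5 mm, y = 0. It stands at the other side of the stock.
- battery_1_centre (a point): A battery, 15 mm thick, 50 mm long, lying on its side; the two batteries are alike and either may go in either kit. Point at its centre, 7.5 mm above its underside; y along its length, x across. It does not roll. Its z axis points up. It lies loose among the stock, between the two trays or a little farther from the robot.
- battery_2_centre (a point): The other battery, the same in every way: 15 x 50 x 15 mm, point at its centre, 7.5 mm above its underside, y along its length, x across. It lies loose among the stock, between the two trays or a little farther from the robot.
- bearing_centre (a point): Ball bearing, a flat steel ring 32 mm in diameter and 9 mm thick, lying flat. Point at its centre, 4.5 mm above its underside; z is its axis, pointing up. It lies loose among the stock, between the two trays or a little farther from the robot.
- terminals_centre (a point): White plastic screw terminal block: a straight row of six terminals, 60 mm long, 17 mm wide, 13.5 mm high, screws up. Point at its centre, 6.8 mm above its underside; y along its length, x across. Its z axis points up. It lies loose among the stock, between the two trays or a little farther from the robot. (A second such block, fixed, far back at the left beyond the black tape, is not stock.)
- reel_centre (a point): Solder reel standing on one flange: flanges 42 mm in diameter, 22 mm high; a thin wire end that offers no resistance sticks out at one side. Point on the reel's axis, half-way up (11 mm above its underside); z is the axis, pointing up. Grasp it across the flanges. It lies loose among the stock, between the two trays or a little farther from the robot.
- clamp_centre (a point): Small brass jig clamp with a wing screw, 31 x 56 mm, 29 mm high, lying loose among the stock; it belongs to neither kit and is to stay where it is. Point near its middle, 6 mm above its underside; y along its length. (Other clamps, far back at the right, play no part.)
There are look-alikes about, which are no part of the job. What is shaped like the part that bears battery_1_centre but orange is not meant.

How it is judged:
By the outcome, as a careful person would: the job done as asked, in the order asked, and still so for the second after the job is handed in, with the robot touching nothing.
It also fails if it takes over 109 s, if anything falls off the work surface, if the arm or the gripper's body presses on something with over 40 N, if the wrist force passes 120 N, or if a joint passes its speed limit or range.

ROBOT

A 6-joint arm with a two-finger parallel gripper is mounted at the origin on a cart in front of the work surface, level with it; the furniture and walls round the work are solid. World frame = base frame: x ahead of the robot, y to its left, z up, the work surface at z = 0. Lengths are in m, angles in degrees, forces in N, time in s.
With the tool pointing down it reaches from about 0.4 to 0.825 m from the base axis. Payload 7 kg.
Tool frame: the origin (TCP) lies on the centre line of the jaws, within the pads' length; the fingertips stand 22 mm ahead of it and the grasp point (between the pads) lies 3 mm ahead of it; z points along the fingers, y is the line along which they close (so a half turn about z gives the same grasp; the last joint's range is limited). The gripper opens to 88 mm and grips with 3 to 60 N. Pads are 19 mm wide; open, the fingers measure 130 mm over their backs; the gripper's body (78 mm by 193 mm) begins 47 mm behind the grasp point.
Start: joints at [80.85, 20.546, 0.682, 0, -70.136, -16.507], TCP at [0.292, 0.608, 0.249] pointing down, gripper open.
Joint ranges: [-176.03, 176.03], [-82.01, 121.73], [-58.28, 71.71], [-173.87, 95.51], [-174.79, -0.11], [-173.66, 173.66]. Speed limits (degrees/s): [136.94, 136.94, 172.46, 180, 180, 180].

INTERFACE

Orientations are given as [roll, pitch, yaw] about the fixed x, y, z axes, in that order (R = Rz(yaw) Ry(pitch) Rx(roll)).
In Python, from plant import get_state, cams, r gives the robot as it stands.
- The arm moves only by the tool apply_moves, never from a script. Its argument "targets" is a list of rows, each an object with "dp": the shift along the world's x, y, z in m, a list of three; "yaw": the turn about the world's z in degrees. In form: [{"dp": [x, y, z], "yaw": yaw}, ...]. A call has 1 to 20 rows; each row is the pose to reach, as a shift and turn from the pose commanded when the call began; what a row does not reach only later rows make up. A row lasts 1/12 s, in which the tool goes at most 41.7 mm and 7.16 degrees, less where a joint would pass 70% of its speed; a pose out of reach is approached as far as the arm can. A call with a gripper value outside its range is refused whole. "grip" is the gripper command: -1 is fully open, 1 is shut, values between are in proportion, set as the call begins (left out, the last holds). The fingers move at their own pace and stop on an object; "squeeze" is the grip in N (left out, the last holds). Time passes only in rows, so rows that repeat a pose let the fingers close. It gives the time, the measured TCP pose, the force, the opening and the grip force at its end, in the units of the state.
- get_state(): the state, without advancing time (a new reading comes with each control period).
- cams.capture(name): name is "scene" or "top" or "wrist"; returns a dict with "image" (384x512x3 uint8, red, green, blue), "range_z" (384x512 float32, m along the optical axis (not along the pixel's ray), 0 where there is no reading), "fx", "fy", "cx", "cy" (pixels), "R" (3x3) and "t" (3): a world point X has camera coordinates R X + t; the wrist camera has in their place "T_tool_cam" (4x4, takes a point from camera to tool coordinates, whose origin is the TCP and whose axes are the flange's). Camera axes: x right, y down, z forward; pixel columns grow to the right and rows downward; lengths in m; the calibration is good to about 2 mm. A picture is of the moment at which its call begins: read the wrist's pose just before it.
- r.close_job(): hands the job in; it is judged then, once.
The state is a dict: "time_s": time; "joints": joint angles; "qd": joint speeds; "joint_torque": joint torques, N m; "tcp_pos": TCP position; "eef_rot": TCP orientation; "contact_force": force on the tool from outside, world axes, zero at the start; "moment": the same for the moment, N m; "gripper_width": finger opening in m; "gripper_force": force on a finger pad.
Only numpy, scipy, OpenCV 4.12 (cv2) and the standard library are available. Lean on these libraries where they do the work, as an engineer would, in place of code of your own. Each camera call takes 0.05 s, during which the arm holds its last target. There are 200 camera calls.

## Working session

There is one attempt and no reset: what is moved stays moved. The work goes in short steps, Python scripts to look and compute and a tool call to move; the robot and the scene stay as the last step left them, time stands still between calls to the robot, and variables do not carry over. Pictures are saved under pics/ and viewed, at most 14 in all, crops included, and the job is handed in when it is done.

Besides the shell and the picture viewer there is one more tool, called after "Emit:" as name(argument=value, ...) on one line, values as JSON. apply_moves: Moves the arm, as the interface text tells. Its arguments: {"type":"object","properties":{"targets":{"type":"array","items":{"type":"object","properties":{"dp":{"type":"array","items":{"type":"number"}},"yaw":{"type":"number"}}}},"grip":{"type":"number"},"squeeze":{"type":"number"}},"required":["targets"]}

```bash
mkdir -p pics; cat > h.py <<'E'
import numpy as np, cv2
from plant import get_state, cams, r
from scipy.spatial.transform import Rotation as Ro
def cap(n):
    s=get_state(); c=cams.capture(n)
    if n=="wrist":
        T=np.eye(4); T[:3,:3]=Ro.from_euler('xyz',s["eef_rot"],degrees=True).as_matrix(); T[:3,3]=s["tcp_pos"]
        M=T@np.array(c["T_tool_cam"]); 
    else:
        M=np.eye(4); M[:3,:3]=np.array(c["R"]).T; M[:3,3]=-M[:3,:3]@np.array(c["t"])
    c["M"]=M
    return c
def cloud(c):
    z=c["range_z"]; v,u=np.mgrid[:384,:512]
    P=np.stack([(u-c["cx"])/c["fx"]*z,(v-c["cy"])/c["fy"]*z,z],-1)
    P=P@c["M"][:3,:3].T+c["M"][:3,3]; P[z==0]=np.nan
    return P
def save(n,im): cv2.imwrite("pics/"+n,im[...,::-1])
E
python3 - <<'E'
from h import *
print(get_state())
for n in ["scene","top"]:
    c=cap(n); P=cloud(c); np.savez(n+".npz",P=P,im=c["image"],M=c["M"],K=[c["fx"],c["fy"],c["cx"],c["cy"]])
    save(n+".png",cv2.resize(c["image"],(800,600)))
    print(n,c["M"].round(3).tolist())
E
```

```text
{'time_s': 0.0, 'joints': array([ 8.08501393e+01,  2.05910023e+01,  6.35338476e-01, -1.88676113e-02,
       -7.01358742e+01, -1.65067683e+01]), 'qd': array([-0.03735363, -0.07097532,  0.0685547 , -0.06966524,  0.0425035 ,
        0.0091852 ]), 'joint_torque': array([-1.11808067e-04, -5.82728577e+01,  2.93045461e+01,  6.99710771e+00,
        6.76569500e-03, -1.66954387e-04]), 'tcp_pos': array([0.29209556, 0.60804179, 0.24764337]), 'eef_rot': array([ 1.79907195e+02, -9.00501405e-03, -2.56630469e+01]), 'contact_force': array([-0.262985  , -0.43738365,  0.59488106]), 'moment': array([ 0.02321999,  0.00915299, -0.01797314]), 'gripper_force': 0.0, 'gripper_width': 0.08787815990732195}
scene [[0.721, -0.272, 0.638, -0.22], [-0.693, -0.301, 0.655, -0.788], [0.014, -0.914, -0.405, 0.551], [0.0, 0.0, 0.0, 1.0]]
top [[0.01, -0.994, 0.107, 0.468], [-1.0, -0.009, 0.011, -0.014], [-0.01, -0.107, -0.994, 0.882], [0.0, 0.0, 0.0, 1.0]]
```

View pics/top.png

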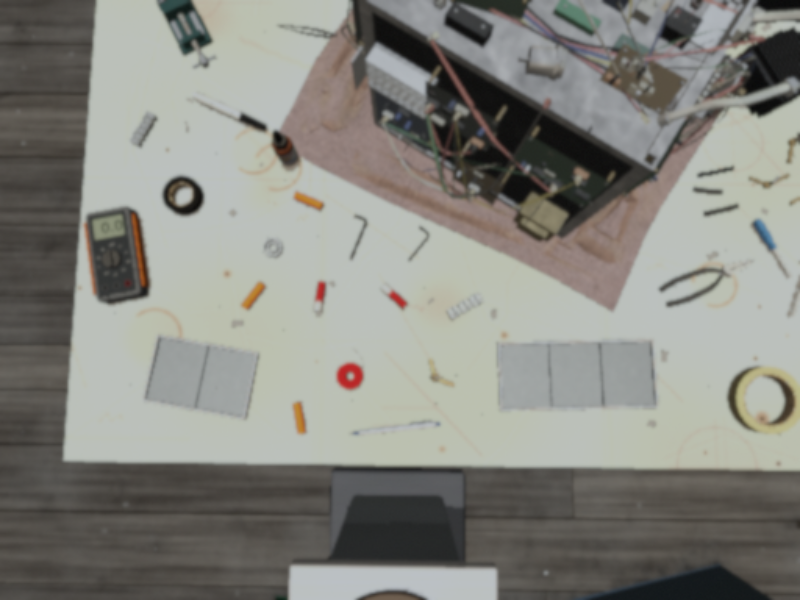

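View pics/scene.png

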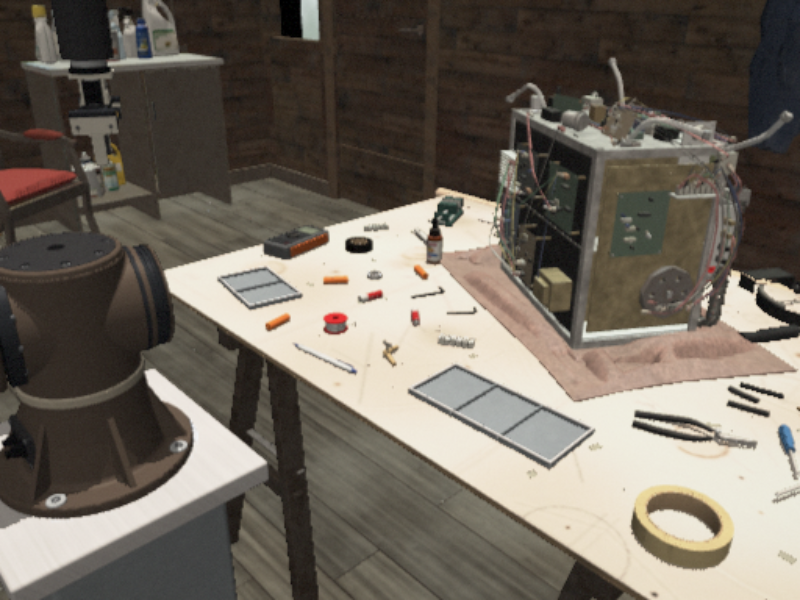

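The top view (800x600) shows the two-bay tray at about (203,377) and the three-bay tray at (577,375). The reel is at (350,376), the bearing at (274,248), the red batteries at (320,297) and (395,296), the terminals at (464,306) and the clamp at (438,375). The orange cylinders are the look-alikes. The scene view shows the same layout.

```bash
python3 - <<'E'
from h import *
d=np.load("top.npz"); P=d["P"]; im=d["im"].astype(int); k=1/1.5625
e=np.load("scene.npz"); Q=e["P"]; iq=e["im"].astype(int)
def w(u,v,h=0):
    K=d["K"];M=d["M"]; ray=M[:3,:3]@[(u*k-K[2])/K[0],(v*k-K[3])/K[1],1]; s=(h-M[2,3])/ray[2]; return (M[:3,3]+s*ray)[:3].round(4)
print("bench z",np.nanmedian(P[250:262,150:300,2]) )
for n,u,v,h in [("reel",350,376,.022),("bear",274,248,.009),("b1",320,297,.015),("b2",395,296,.015),("term",464,306,.0135),("clamp",438,375,.02)]:
    p=w(u,v,h); 
    for nm,X in(("top",P),("scene",Q)):
        m=(abs(X[...,0]-p[0])<.045)&(abs(X[...,1]-p[1])<.045)
        zb=np.nanmedian(X[m][:,2]); mm=m&(X[...,2]>zb+.004); q=X[mm]
        if len(q)<5: print(n,nm,p,len(q)); continue
        c=(q[:,:2].max(0)+q[:,:2].min(0))/2; (cx,cy),(a,b),an=cv2.minAreaRect(q[:,:2].astype(np.float32)*1000)
        print(n,nm,p,"zb",zb.round(4),"top",np.percentile(q[:,2],90).round(4),"n",len(q),"rect",round(cx),round(cy),round(a),round(b),round(an))
for n,cs in (("short",[(159,337),(259,352),(247,417),(146,402)]),("long",[(498,342),(654,341),(656,408),(499,409)])):
    c=np.array([w(*q,.01) for q in cs]); print(n,c.mean(0), c.tolist())
    i=[int(np.mean([q[j] for q in cs])*k) for j in (0,1)]; print("floor z",np.nanmedian(P[i[1]-8:i[1]+8,i[0]-20:i[0]+20,2]))
save("crop.png",cv2.resize(d["im"][140:300,85:430],(800,371),interpolation=cv2.INTER_CUBIC))
E
```

```text
bench z 0.00035889772331054726
reel top [0.4396 0.0686 0.022 ] zb 0.0007 top 0.0237 n 232 rect 441 71 61 80 81
reel scene [0.4396 0.0686 0.022 ] zb 0.0019 top 0.0237 n 146 rect 442 67 42 44 12
bear top [0.6433 0.1972 0.009 ] zb 0.0004 top 0.0103 n 94 rect 633 197 57 37 2
bear scene [0.6433 0.1972 0.009 ] zb -0.7164 top 0.0075 n 295 rect 643 197 90 89 89
b1 top [0.5634 0.1196 0.015 ] zb 0.0006 top 0.0147 n 118 rect 570 113 70 63 78
b1 scene [0.5634 0.1196 0.015 ] zb -0.7164 top 0.0103 n 382 rect 563 120 89 90 0
b2 top [5.662e-01 2.000e-04 1.500e-02] zb 0.0006 top 0.0152 n 113 rect 572 8 59 36 23
b2 scene [5.662e-01 2.000e-04 1.500e-02] zb 0.0013 top 0.0153 n 54 rect 568 -1 52 14 46
term top [ 0.5514 -0.1095  0.0135] zb 0.0009 top 0.0151 n 166 rect 558 -96 64 69 52
term scene [ 0.5514 -0.1095  0.0135] zb 0.0019 top 0.0145 n 125 rect 554 -114 22 58 27
clamp top [ 0.4425 -0.0681  0.02  ] zb 0.0006 top 0.0259 n 81 rect 442 -68 57 25 36
clamp scene [ 0.4425 -0.0681  0.02  ] zb 0.0016 top 0.0274 n 73 rect 440 -72 54 22 44
short [0.43545  0.302725 0.01    ] [[0.4975, 0.3756, 0.01], [0.4753, 0.215, 0.01], [0.3738, 0.23, 0.01], [0.3952, 0.3903, 0.01]]
floor z 0.002943165416759874
long [ 0.44495  -0.286225  0.01    ] [[0.495, -0.1635, 0.01], [0.4991, -0.4091, 0.01], [0.395, -0.4082, 0.01], [0.3907, -0.1641, 0.01]]
floor z 0.0029644611898241857
```

View pics/crop.png

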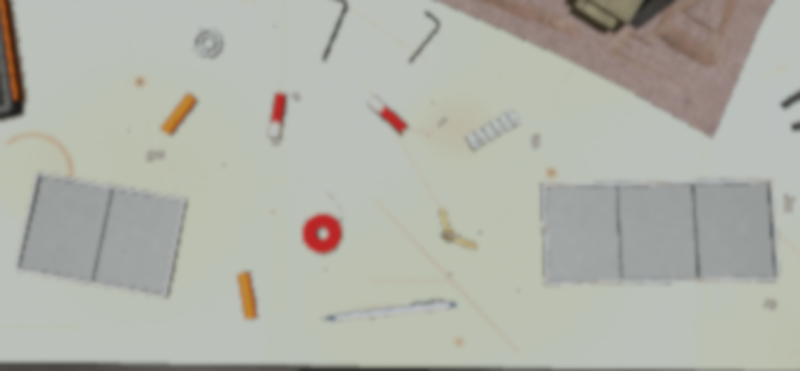

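Emit:
apply_moves(targets=[{"dp": [0.08, -0.09, -0.02]}, {"dp": [0.351, -0.411, -0.1]}, {"dp": [0.351, -0.411, -0.1]}, {"dp": [0.351, -0.411, -0.1]}, {"dp": [0.351, -0.411, -0.1]}, {"dp": [0.351, -0.411, -0.1]}, {"dp": [0.351, -0.411, -0.1]}, {"dp": [0.351, -0.411, -0.1]}, {"dp": [0.351, -0.411, -0.1]}, {"dp": [0.351, -0.411, -0.1]}, {"dp": [0.351, -0.411, -0.1]}, {"dp": [0.351, -0.411, -0.1]}, {"dp": [0.351, -0.411, -0.1]}, {"dp": [0.351, -0.411, -0.1]}, {"dp": [0.351, -0.411, -0.1]}, {"dp": [0.351, -0.411, -0.1]}, {"dp": [0.351, -0.411, -0.1]}, {"dp": [0.351, -0.411, -0.1]}], grip=0.2)

```text
$.targets[0]: bad value
```

```bash
cat >> h.py <<'E'
def look(name=None,xy=None,rad=.05):
    """wrist look: blobs above bench near xy; rect in mm, angle of long side"""
    s=get_state(); print("t",round(s["time_s"],2),"tcp",s["tcp_pos"].round(4),s["eef_rot"].round(1),"w",round(s["gripper_width"],4))
    c=cap("wrist"); P=cloud(c); np.savez("wrist.npz",P=P,im=c["image"])
    if name: save(name,c["image"])
    if xy is None: return P
    m=np.hypot(P[...,0]-xy[0],P[...,1]-xy[1])<rad
    zb=np.nanmedian(P[m][:,2]); mm=(m&(P[...,2]>zb+.004)).astype(np.uint8)
    n,l,st,_=cv2.connectedComponentsWithStats(mm)
    for i in range(1,n):
        if st[i,4]<60: continue
        q=P[l==i]; hi=q[q[:,2]>np.percentile(q[:,2],90)-.006]
        (x,y),(a,b),an=cv2.minAreaRect(hi[:,:2].astype(np.float32)*1000)
        if a<b: a,b,an=b,a,an+90
        print("blob",st[i,4],"zb %.4f top %.4f"%(zb,np.percentile(q[:,2],90)),"ctr %.1f %.1f size %.1f %.1f ang %.1f"%(x,y,a,b,(an+90)%180-90))
    return P
E
python3 - <<'E'
from h import *
look("w1.png",(.643,.197))
E
```

```text
t 0.1 tcp [0.2921 0.6081 0.2477] [179.9  -0.  -25.7] w 0.0875
  return np.nanmean(a, axis, out=out, keepdims=keepdims)
```

View pics/w1.png

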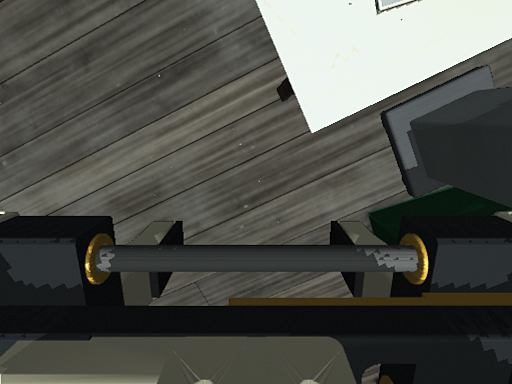

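The move was refused because yaw is required in every row. The wrist picture still shows the start pose, with the fingers at about (150,250) and (360,250) and the table in the upper right.

Emit:
apply_moves(targets=[{"dp": [0.08, -0.09, -0.02], "yaw": 0}, {"dp": [0.351, -0.411, -0.08], "yaw": 0}, {"dp": [0.351, -0.411, -0.08], "yaw": 0}, {"dp": [0.351, -0.411, -0.08], "yaw": 0}, {"dp": [0.351, -0.411, -0.08], "yaw": 0}, {"dp": [0.351, -0.411, -0.08], "yaw": 0}, {"dp": [0.351, -0.411, -0.08], "yaw": 0}, {"dp": [0.351, -0.411, -0.08], "yaw": 0}, {"dp": [0.351, -0.411, -0.08], "yaw": 0}, {"dp": [0.351, -0.411, -0.08], "yaw": 0}, {"dp": [0.351, -0.411, -0.08], "yaw": 0}, {"dp": [0.351, -0.411, -0.08], "yaw": 0}, {"dp": [0.351, -0.411, -0.08], "yaw": 0}, {"dp": [0.351, -0.411, -0.08], "yaw": 0}, {"dp": [0.351, -0.411, -0.08], "yaw": 0}, {"dp": [0.351, -0.411, -0.08], "yaw": 0}, {"dp": [0.351, -0.411, -0.08], "yaw": 0}], grip=-0.2)

```text
time_s: 1.57
tcp_pos: [0.6428, 0.1981, 0.1687]
eef_rot: [-180.0, 0.0, -25.6]
contact_force: [0.4, 0.1, -0.5]
gripper_width: 0.0524
gripper_force: 0.0
```

```bash
python3 - <<'E'
from h import *
look("w2.png",(.643,.197))
E
```

```text
t 1.57 tcp [0.6428 0.1981 0.1687] [-180.     0.   -25.6] w 0.0524
blob 23347 zb 0.2464 top 0.2634 ctr 671.2 199.7 size 60.3 5.0 ang 67.5
```

View pics/w2.png

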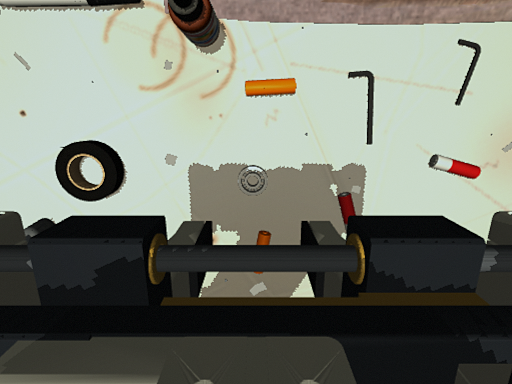

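The bearing is at about (252,180), between and just ahead of the fingers. Battery 2 is at (455,166) and battery 1 at (347,210). I'll mask out the gripper's own points.

```bash
sed -i 's/    if xy is None: return P/    P[P[...,2]>.06]=np.nan\n    if xy is None: return P/; s/st\[i,4\]<60/st[i,4]<40/' h.py; python3 - <<'E'
from h import *
look(None,(.643,.197),.045)
look(None,(.566,0.),.045)
look(None,(.563,.12),.045)
E
```

```text
t 1.62 tcp [0.6427 0.1985 0.1689] [-180.    -0.   -25.6] w 0.0523
blob 510 zb 0.0005 top 0.0097 ctr 645.8 202.0 size 31.8 31.0 ang -25.5
t 1.67 tcp [0.6427 0.1987 0.169 ] [-180.    -0.   -25.6] w 0.0525
blob 688 zb 0.0010 top 0.0148 ctr 567.4 3.4 size 49.9 14.2 ang 48.5
t 1.72 tcp [0.6427 0.1988 0.1691] [-180.    -0.   -25.5] w 0.0524
blob 371 zb 0.0008 top 0.0146 ctr 569.7 122.3 size 42.6 14.4 ang -9.0
```

Emit:
apply_moves(targets=[{"dp": [0.003, 0.003, -0.04], "yaw": 0}, {"dp": [0.003, 0.003, -0.08], "yaw": 0}, {"dp": [0.003, 0.003, -0.115], "yaw": 0}, {"dp": [0.003, 0.003, -0.135], "yaw": 0}, {"dp": [0.003, 0.003, -0.145], "yaw": 0}, {"dp": [0.003, 0.003, -0.145], "yaw": 0}, {"dp": [0.003, 0.003, -0.145], "yaw": 0}, {"dp": [0.003, 0.003, -0.145], "yaw": 0}])

```text
time_s: 2.43
tcp_pos: [0.6467, 0.2014, 0.0246]
eef_rot: [-179.9, -0.1, -25.6]
contact_force: [0.5, 0.2, 0.2]
gripper_width: 0.0525
gripper_force: 0.0
```

Emit:
apply_moves(targets=[{"dp": [0, 0, 0], "yaw": 0}, {"dp": [0, 0, 0], "yaw": 0}, {"dp": [0, 0, 0], "yaw": 0}, {"dp": [0, 0, 0], "yaw": 0}, {"dp": [0, 0, 0], "yaw": 0}, {"dp": [0, 0, 0], "yaw": 0}, {"dp": [0, 0, 0], "yaw": 0}, {"dp": [0, 0, 0], "yaw": 0}], grip=1, squeeze=20)

```text
time_s: 3.1
tcp_pos: [0.6464, 0.2005, 0.0238]
eef_rot: [-180.0, -0.0, -25.7]
contact_force: [-0.2, 0.9, 2.1]
gripper_width: 0.0306
gripper_force: 20.0
```

Emit:
apply_moves(targets=[{"dp": [0, 0, 0.03], "yaw": 0}, {"dp": [0, 0, 0.07], "yaw": 0}, {"dp": [-0.01, -0.024, 0.11], "yaw": -3}, {"dp": [-0.021, -0.051, 0.13], "yaw": -8}, {"dp": [-0.034, -0.083, 0.13], "yaw": -14}, {"dp": [-0.048, -0.116, 0.13], "yaw": -20}, {"dp": [-0.062, -0.15, 0.13], "yaw": -26}, {"dp": [-0.076, -0.184, 0.13], "yaw": -32}, {"dp": [-0.09, -0.218, 0.13], "yaw": -38}, {"dp": [-0.104, -0.252, 0.13], "yaw": -44}, {"dp": [-0.118, -0.286, 0.13], "yaw": -50}, {"dp": [-0.132, -0.32, 0.13], "yaw": -56}, {"dp": [-0.146, -0.354, 0.13], "yaw": -61}, {"dp": [-0.16, -0.388, 0.13], "yaw": -63}, {"dp": [-0.174, -0.42, 0.13], "yaw": -63}, {"dp": [-0.186, -0.45, 0.13], "yaw": -63}, {"dp": [-0.195, -0.475, 0.13], "yaw": -63}, {"dp": [-0.201, -0.487, 0.13], "yaw": -63}, {"dp": [-0.201, -0.487, 0.13], "yaw": -63}, {"dp": [-0.201, -0.487, 0.13], "yaw": -63}])

```text
time_s: 4.77
tcp_pos: [0.4447, -0.2871, 0.1533]
eef_rot: [180.0, 0.0, -88.8]
contact_force: [-0.2, 0.3, -0.5]
gripper_width: 0.0304
gripper_force: 20.0
```

```bash
python3 - <<'E'
from h import *
P=look("w3.png")
E
```

```text
t 4.77 tcp [ 0.4447 -0.2871  0.1533] [180.    0.  -88.8] w 0.0304
```

View pics/w3.png

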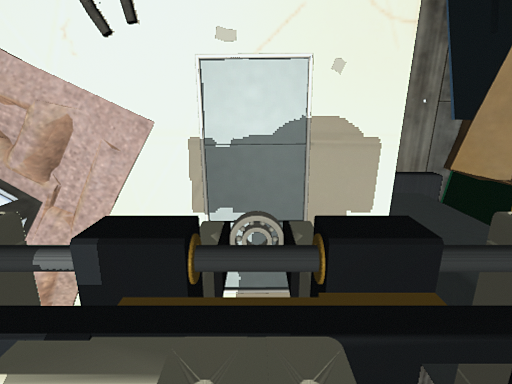

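The bearing is held at (257,232). The far end wall of the tray runs (196,55) to (313,55), and a divider lies at row 144 from u=204 to 307.

```bash
cat >> h.py <<'E'
def px(c,u,v,h):
    M=c["M"]; r_=M[:3,:3]@[(u-c["cx"])/c["fx"],(v-c["cy"])/c["fy"],1]; return (M[:3,3]+(h-M[2,3])/r_[2]*r_)[:2].round(4)
E
python3 - <<'E'
from h import *
c=cap("wrist"); P=cloud(c)
for q in [(196,55),(313,55),(203,144),(307,144)]: print(q,px(c,*q,.01),P[q[1],q[0]].round(4))
for u,v in [(250,100),(255,180),(258,232)]: print(P[v-3:v+4,u-3:u+4].reshape(-1,3).mean(0))
E
```

```text
(196, 55) [ 0.5016 -0.4061] [ 0.5016 -0.406   0.0103]
(313, 55) [ 0.3964 -0.4084] [ 0.3963 -0.4086  0.0089]
(203, 144) [ 0.4975 -0.3268] [ 0.4975 -0.3268  0.0098]
(307, 144) [ 0.3964 -0.329 ] [ 0.3965 -0.329   0.0104]
[nan nan nan]
[ 0.44619704 -0.2904673   0.00303753]
[ 0.44295205 -0.25966915  0.06652856]
```

Emit:
apply_moves(targets=[{"dp": [0.001, 0.001, -0.035], "yaw": 0}, {"dp": [0.001, 0.001, -0.07], "yaw": 0}, {"dp": [0.001, 0.001, -0.1], "yaw": 0}, {"dp": [0.001, 0.001, -0.115], "yaw": 0}, {"dp": [0.001, 0.001, -0.122], "yaw": 0}, {"dp": [0.001, 0.001, -0.126], "yaw": 0}, {"dp": [0.001, 0.001, -0.126], "yaw": 0}, {"dp": [0.001, 0.001, -0.126], "yaw": 0}])

```text
time_s: 5.53
tcp_pos: [0.4474, -0.2854, 0.0285]
eef_rot: [-179.9, -0.0, -88.6]
contact_force: [0.3, -0.2, -0.3]
gripper_width: 0.0308
gripper_force: 20.0
```

Emit:
apply_moves(targets=[{"dp": [0, 0, 0], "yaw": 0}, {"dp": [0, 0, 0], "yaw": 0}, {"dp": [0, 0, 0], "yaw": 0}, {"dp": [0, 0, 0], "yaw": 0}, {"dp": [0, 0, 0.03], "yaw": 0}, {"dp": [0, 0, 0.07], "yaw": 0}, {"dp": [0, 0, 0.1], "yaw": 0}], grip=0.0)

```text
time_s: 6.12
tcp_pos: [0.4463, -0.2859, 0.1298]
eef_rot: [-180.0, -0.0, -88.6]
contact_force: [1.0, -1.4, 0.8]
gripper_width: 0.0438
gripper_force: 0.0
```

Emit:
apply_moves(targets=[{"dp": [0.01, 0.024, 0.015], "yaw": -5}, {"dp": [0.023, 0.055, 0.03], "yaw": -10}, {"dp": [0.037, 0.088, 0.04], "yaw": -15}, {"dp": [0.051, 0.122, 0.04], "yaw": -20}, {"dp": [0.065, 0.156, 0.04], "yaw": -25}, {"dp": [0.079, 0.19, 0.04], "yaw": -30}, {"dp": [0.093, 0.224, 0.04], "yaw": -35}, {"dp": [0.107, 0.256, 0.04], "yaw": -40}, {"dp": [0.117, 0.28, 0.04], "yaw": -43}, {"dp": [0.121, 0.289, 0.04], "yaw": -43}, {"dp": [0.121, 0.289, 0.04], "yaw": -43}, {"dp": [0.121, 0.289, 0.04], "yaw": -43}])

```text
time_s: 7.12
tcp_pos: [0.567, 0.0035, 0.1674]
eef_rot: [180.0, -0.0, -131.6]
contact_force: [0.3, 0.2, 0.2]
gripper_width: 0.0438
gripper_force: 0.0
```

```bash
python3 - <<'E'
from h import *
P=look("w4.png",(.567,.003),.045)
P=look(None,(.553,-.112),.045)
E
```

```text
t 7.12 tcp [0.567  0.0035 0.1674] [ 180.    -0.  -131.6] w 0.0438
blob 609 zb 0.0005 top 0.0146 ctr 567.3 2.7 size 49.3 13.0 ang 48.6
t 7.17 tcp [0.5668 0.0029 0.1674] [ 180.    -0.  -131.6] w 0.0438
blob 1160 zb 0.0008 top 0.0141 ctr 552.9 -110.0 size 59.9 17.0 ang -60.3
```

Emit:
apply_moves(targets=[{"dp": [0, 0, -0.04], "yaw": 0}, {"dp": [0, 0, -0.08], "yaw": 0}, {"dp": [0, 0, -0.115], "yaw": 0}, {"dp": [0, 0, -0.135], "yaw": 0}, {"dp": [0, 0, -0.142], "yaw": 0}, {"dp": [0, 0, -0.142], "yaw": 0}, {"dp": [0, 0, -0.142], "yaw": 0}])

```text
time_s: 7.8
tcp_pos: [0.5675, 0.0027, 0.0261]
eef_rot: [-180.0, 0.0, -131.7]
contact_force: [0.4, -0.0, 1.1]
gripper_width: 0.0437
gripper_force: 0.0
```

Emit:
apply_moves(targets=[{"dp": [0, 0, 0], "yaw": 0}, {"dp": [0, 0, 0], "yaw": 0}, {"dp": [0, 0, 0], "yaw": 0}, {"dp": [0, 0, 0], "yaw": 0}, {"dp": [0, 0, 0], "yaw": 0}, {"dp": [0, 0, 0], "yaw": 0}, {"dp": [0, 0, 0], "yaw": 0}, {"dp": [0, 0, 0], "yaw": 0}], grip=1, squeeze=20)

```text
time_s: 8.47
tcp_pos: [0.5675, 0.0035, 0.026]
eef_rot: [-180.0, 0.0, -131.6]
contact_force: [-2.2, 1.4, 5.2]
gripper_width: 0.0141
gripper_force: 20.0
```

Emit:
apply_moves(targets=[{"dp": [0, 0, 0.03], "yaw": 0}, {"dp": [0, 0, 0.065], "yaw": 0}, {"dp": [-0.01, -0.017, 0.09], "yaw": 5}, {"dp": [-0.025, -0.042, 0.1], "yaw": 11}, {"dp": [-0.042, -0.071, 0.1], "yaw": 17}, {"dp": [-0.059, -0.1, 0.1], "yaw": 23}, {"dp": [-0.076, -0.129, 0.1], "yaw": 29}, {"dp": [-0.093, -0.158, 0.1], "yaw": 35}, {"dp": [-0.109, -0.184, 0.1], "yaw": 40}, {"dp": [-0.119, -0.201, 0.09], "yaw": 43}, {"dp": [-0.123, -0.208, 0.07], "yaw": 43}, {"dp": [-0.123, -0.208, 0.045], "yaw": 43}, {"dp": [-0.123, -0.208, 0.025], "yaw": 43}, {"dp": [-0.123, -0.208, 0.01], "yaw": 43}, {"dp": [-0.123, -0.208, 0.003], "yaw": 43}, {"dp": [-0.123, -0.208, 0.003], "yaw": 43}, {"dp": [-0.123, -0.208, 0.003], "yaw": 43}])

```text
time_s: 9.88
tcp_pos: [0.4441, -0.2046, 0.0283]
eef_rot: [180.0, -0.0, -88.6]
contact_force: [0.2, 0.3, -0.7]
gripper_width: 0.0143
gripper_force: 20.0
```

Emit:
apply_moves(targets=[{"dp": [0, 0, 0], "yaw": 0}, {"dp": [0, 0, 0], "yaw": 0}, {"dp": [0, 0, 0], "yaw": 0}, {"dp": [0, 0, 0], "yaw": 0}, {"dp": [0, 0, 0], "yaw": 0}, {"dp": [0, 0, 0.03], "yaw": 0}, {"dp": [0, 0, 0.07], "yaw": 0}, {"dp": [0, 0, 0.1], "yaw": 0}], grip=0.2)

```text
time_s: 10.55
tcp_pos: [0.4443, -0.2047, 0.1306]
eef_rot: [180.0, -0.0, -88.6]
contact_force: [1.9, 0.3, 0.6]
gripper_width: 0.0351
gripper_force: 0.0
```

Emit:
apply_moves(targets=[{"dp": [0.008, 0.007, 0.01], "yaw": 2}, {"dp": [0.026, 0.023, 0.02], "yaw": 7}, {"dp": [0.05, 0.044, 0.02], "yaw": 13}, {"dp": [0.074, 0.064, 0.02], "yaw": 19}, {"dp": [0.096, 0.084, 0.01], "yaw": 25}, {"dp": [0.106, 0.092, -0.01], "yaw": 28}, {"dp": [0.1085, 0.0945, -0.035], "yaw": 28.3}, {"dp": [0.1085, 0.0945, -0.065], "yaw": 28.3}, {"dp": [0.1085, 0.0945, -0.09], "yaw": 28.3}, {"dp": [0.1085, 0.0945, -0.101], "yaw": 28.3}, {"dp": [0.1085, 0.0945, -0.1045], "yaw": 28.3}, {"dp": [0.1085, 0.0945, -0.1045], "yaw": 28.3}, {"dp": [0.1085, 0.0945, -0.1045], "yaw": 28.3}], grip=0.0)

```text
time_s: 11.63
tcp_pos: [0.5535, -0.1101, 0.025]
eef_rot: [-179.9, -0.0, -60.3]
contact_force: [0.6, 0.1, 0.2]
gripper_width: 0.0439
gripper_force: 0.0
```

Emit:
apply_moves(targets=[{"dp": [0, 0, 0], "yaw": 0}, {"dp": [0, 0, 0], "yaw": 0}, {"dp": [0, 0, 0], "yaw": 0}, {"dp": [0, 0, 0], "yaw": 0}, {"dp": [0, 0, 0], "yaw": 0}, {"dp": [0, 0, 0], "yaw": 0}, {"dp": [0, 0, 0], "yaw": 0}, {"dp": [0, 0, 0], "yaw": 0}], grip=1, squeeze=20)

```text
time_s: 12.3
tcp_pos: [0.553, -0.1101, 0.0244]
eef_rot: [-180.0, -0.0, -60.3]
contact_force: [-1.1, 0.1, 5.8]
gripper_width: 0.0169
gripper_force: 20.0
```

Emit:
apply_moves(targets=[{"dp": [0, 0, 0.03], "yaw": 0}, {"dp": [0, 0, 0.065], "yaw": 0}, {"dp": [-0.008, -0.019, 0.09], "yaw": -2}, {"dp": [-0.019, -0.046, 0.1], "yaw": -6}, {"dp": [-0.032, -0.078, 0.1], "yaw": -10}, {"dp": [-0.045, -0.111, 0.1], "yaw": -14}, {"dp": [-0.059, -0.144, 0.1], "yaw": -18}, {"dp": [-0.073, -0.177, 0.1], "yaw": -22}, {"dp": [-0.086, -0.21, 0.1], "yaw": -26}, {"dp": [-0.098, -0.238, 0.1], "yaw": -28.3}, {"dp": [-0.104, -0.253, 0.085], "yaw": -28.3}, {"dp": [-0.105, -0.257, 0.06], "yaw": -28.3}, {"dp": [-0.105, -0.257, 0.035], "yaw": -28.3}, {"dp": [-0.105, -0.257, 0.015], "yaw": -28.3}, {"dp": [-0.105, -0.257, 0.006], "yaw": -28.3}, {"dp": [-0.105, -0.257, 0.003], "yaw": -28.3}, {"dp": [-0.105, -0.257, 0.003], "yaw": -28.3}, {"dp": [-0.105, -0.257, 0.003], "yaw": -28.3}])

```text
time_s: 13.8
tcp_pos: [0.4481, -0.3671, 0.0273]
eef_rot: [-180.0, -0.0, -88.6]
contact_force: [0.9, -0.7, 0.7]
gripper_width: 0.0167
gripper_force: 20.0
```

Emit:
apply_moves(targets=[{"dp": [0, 0, 0], "yaw": 0}, {"dp": [0, 0, 0], "yaw": 0}, {"dp": [0, 0, 0], "yaw": 0}, {"dp": [0, 0, 0], "yaw": 0}, {"dp": [0, 0, 0], "yaw": 0}, {"dp": [0, 0, 0.03], "yaw": 0}, {"dp": [0, 0, 0.07], "yaw": 0}, {"dp": [0, 0, 0.1], "yaw": 0}], grip=0.2)

```text
time_s: 14.47
tcp_pos: [0.4478, -0.3673, 0.129]
eef_rot: [180.0, -0.0, -88.6]
contact_force: [1.9, -0.3, 0.2]
gripper_width: 0.0353
gripper_force: 0.0
```

Emit:
apply_moves(targets=[{"dp": [0, 0.02, 0.02], "yaw": 0}, {"dp": [0, 0.05, 0.045], "yaw": -1}, {"dp": [0, 0.09, 0.055], "yaw": -2}, {"dp": [0, 0.13, 0.055], "yaw": -3}, {"dp": [0, 0.17, 0.055], "yaw": -4}, {"dp": [0, 0.21, 0.055], "yaw": -5}, {"dp": [0, 0.25, 0.055], "yaw": -6}, {"dp": [0, 0.29, 0.055], "yaw": -7}, {"dp": [0, 0.33, 0.055], "yaw": -8}, {"dp": [-0.003, 0.37, 0.055], "yaw": -9}, {"dp": [-0.006, 0.41, 0.055], "yaw": -9}, {"dp": [-0.008, 0.43, 0.055], "yaw": -9}, {"dp": [-0.008, 0.435, 0.055], "yaw": -9}, {"dp": [-0.008, 0.435, 0.055], "yaw": -9}, {"dp": [-0.008, 0.435, 0.055], "yaw": -9}], grip=-0.5)

```text
time_s: 15.72
tcp_pos: [0.4396, 0.0678, 0.182]
eef_rot: [180.0, -0.0, -97.6]
contact_force: [-0.3, -0.2, 0.4]
gripper_width: 0.0657
gripper_force: 0.0
```

```bash
python3 - <<'E'
from h import *
P=look("w5.png",(.44,.068),.05)
E
```

```text
t 15.72 tcp [0.4396 0.0678 0.182 ] [180.   -0.  -97.6] w 0.0657
blob 1131 zb 0.0007 top 0.0227 ctr 440.0 71.4 size 41.1 40.8 ang 83.5
```

View pics/w5.png

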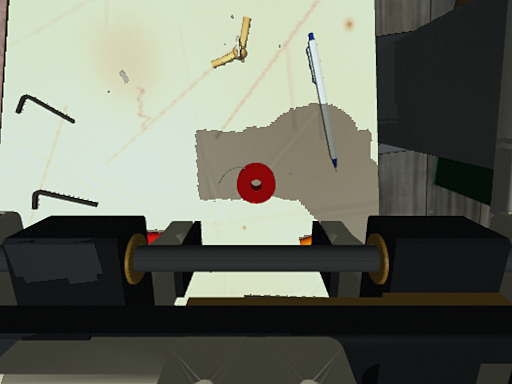

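The reel is at (256,183), centred at (440,71) mm and 22 mm high, and the pen is clear of the fingers.

Emit:
apply_moves(targets=[{"dp": [0.0005, 0.003, -0.04], "yaw": 0}, {"dp": [0.0005, 0.003, -0.08], "yaw": 0}, {"dp": [0.0005, 0.003, -0.115], "yaw": 0}, {"dp": [0.0005, 0.003, -0.14], "yaw": 0}, {"dp": [0.0005, 0.003, -0.15], "yaw": 0}, {"dp": [0.0005, 0.003, -0.151], "yaw": 0}, {"dp": [0.0005, 0.003, -0.151], "yaw": 0}])

```text
time_s: 16.35
tcp_pos: [0.4401, 0.0696, 0.0306]
eef_rot: [179.9, -0.1, -97.7]
contact_force: [0.8, 0.5, 0.8]
gripper_width: 0.0658
gripper_force: 0.0
```

Emit:
apply_moves(targets=[{"dp": [0, 0, 0], "yaw": 0}, {"dp": [0, 0, 0], "yaw": 0}, {"dp": [0, 0, 0], "yaw": 0}, {"dp": [0, 0, 0], "yaw": 0}, {"dp": [0, 0, 0], "yaw": 0}, {"dp": [0, 0, 0], "yaw": 0}, {"dp": [0, 0, 0], "yaw": 0}, {"dp": [0, 0, 0], "yaw": 0}], grip=1, squeeze=20)

```text
time_s: 17.02
tcp_pos: [0.4406, 0.0712, 0.0318]
eef_rot: [-179.9, 0.0, -97.6]
contact_force: [-1.1, 0.5, 7.5]
gripper_width: 0.0406
gripper_force: 20.0
```

Emit:
apply_moves(targets=[{"dp": [0, 0, 0.03], "yaw": 0}, {"dp": [0, 0, 0.065], "yaw": 0}, {"dp": [0, 0.02, 0.1], "yaw": 0}, {"dp": [0, 0.05, 0.125], "yaw": 0}, {"dp": [0, 0.085, 0.13], "yaw": 0}, {"dp": [0, 0.12, 0.13], "yaw": 0}, {"dp": [0, 0.155, 0.13], "yaw": 0}, {"dp": [0, 0.19, 0.13], "yaw": 0}, {"dp": [0, 0.225, 0.13], "yaw": 0}, {"dp": [0, 0.255, 0.13], "yaw": 0}, {"dp": [0, 0.27, 0.13], "yaw": 0}, {"dp": [0, 0.272, 0.13], "yaw": 0}, {"dp": [0, 0.272, 0.13], "yaw": 0}, {"dp": [0, 0.272, 0.13], "yaw": 0}])

```text
time_s: 18.18
tcp_pos: [0.4398, 0.342, 0.1607]
eef_rot: [180.0, -0.1, -97.7]
contact_force: [-0.2, -0.3, -2.0]
gripper_width: 0.0413
gripper_force: 20.0
```

```bash
python3 - <<'E'
from h import *
P=look("w6.png")
E
```

```text
t 18.18 tcp [0.4398 0.342  0.1607] [ 1.80e+02 -1.00e-01 -9.77e+01] w 0.0413
```

View pics/w6.png

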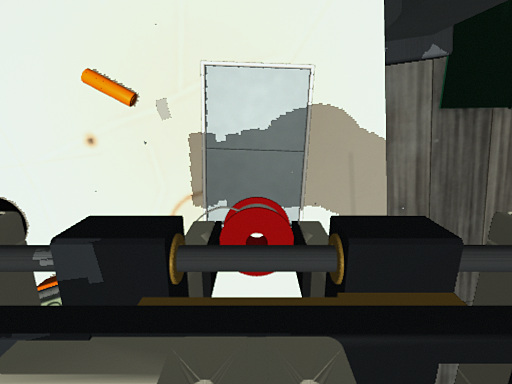

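The reel is held level at (257,237). The tray's end wall runs (202,62) to (313,66), and the divider runs (206,149) to (306,151).

```bash
python3 - <<'E'
from h import *
c=cap("wrist")
A,B,C,D=[px(c,*q,.01) for q in [(202,62),(313,66),(206,149),(306,151)]]
print(A,B,C,D); e=(A+B)/2; d=(C+D)/2; y=(A-B)/np.linalg.norm(A-B); x=np.array([y[1],-y[0]])
print("x dir",np.degrees(np.arctan2(x[1],x[0])),"e",e,"d",d,"centre from e",e-x*.0825,"from d",d,"|e-d|",np.linalg.norm(e-d))
for s in(-1,1): print(s,((e-x*.0825+d)/2+s*x*.0405).round(4))
E
```

```text
[0.4738 0.2197] [0.3719 0.237 ] [0.4846 0.2995] [0.3855 0.315 ]
x dir -99.63547577834422 e [0.42285 0.22835] d [0.43505 0.30725] centre from e [0.43665879 0.30968614] from d [0.43505 0.30725] |e-d| 0.07983764776094047
-1 [0.4426 0.3484]
1 [0.4291 0.2685]
```

Emit:
apply_moves(targets=[{"dp": [0.002, 0.005, -0.035], "yaw": -1}, {"dp": [0.002, 0.005, -0.07], "yaw": -1}, {"dp": [0.002, 0.005, -0.1], "yaw": -1}, {"dp": [0.002, 0.005, -0.117], "yaw": -1}, {"dp": [0.002, 0.005, -0.124], "yaw": -1}, {"dp": [0.002, 0.005, -0.127], "yaw": -1}, {"dp": [0.002, 0.005, -0.127], "yaw": -1}, {"dp": [0.002, 0.005, -0.127], "yaw": -1}])

```text
time_s: 18.95
tcp_pos: [0.4428, 0.3478, 0.0352]
eef_rot: [-180.0, 0.1, -98.7]
contact_force: [0.5, -0.0, -1.6]
gripper_width: 0.0409
gripper_force: 20.0
```

Emit:
apply_moves(targets=[{"dp": [0, 0, 0], "yaw": 0}, {"dp": [0, 0, 0], "yaw": 0}, {"dp": [0, 0, 0], "yaw": 0}, {"dp": [0, 0, 0], "yaw": 0}, {"dp": [0, 0, 0], "yaw": 0}, {"dp": [0, 0, 0.03], "yaw": 0}, {"dp": [0, 0, 0.07], "yaw": 0}, {"dp": [0, 0, 0.1], "yaw": 0}], grip=-0.4)

```text
time_s: 19.62
tcp_pos: [0.4425, 0.348, 0.136]
eef_rot: [-180.0, -0.0, -98.6]
contact_force: [1.2, 0.5, 0.9]
gripper_width: 0.0612
gripper_force: 0.0
```

Emit:
apply_moves(targets=[{"dp": [0.01, -0.018, 0.02], "yaw": 7}, {"dp": [0.022, -0.04, 0.035], "yaw": 14}, {"dp": [0.034, -0.062, 0.04], "yaw": 21}, {"dp": [0.046, -0.084, 0.04], "yaw": 28}, {"dp": [0.058, -0.106, 0.04], "yaw": 35}, {"dp": [0.07, -0.128, 0.04], "yaw": 42}, {"dp": [0.082, -0.15, 0.04], "yaw": 49}, {"dp": [0.094, -0.172, 0.04], "yaw": 56}, {"dp": [0.106, -0.194, 0.04], "yaw": 63}, {"dp": [0.117, -0.214, 0.04], "yaw": 70}, {"dp": [0.124, -0.226, 0.04], "yaw": 77}, {"dp": [0.125, -0.228, 0.04], "yaw": 84}, {"dp": [0.125, -0.228, 0.04], "yaw": 89.6}, {"dp": [0.125, -0.228, 0.04], "yaw": 89.6}, {"dp": [0.125, -0.228, 0.04], "yaw": 89.6}], grip=0.0)

```text
time_s: 20.87
tcp_pos: [0.5672, 0.1198, 0.174]
eef_rot: [180.0, 0.0, -9.2]
contact_force: [-0.2, -0.8, 0.0]
gripper_width: 0.0438
gripper_force: 0.0
```

```bash
python3 - <<'E'
from h import *
P=look("w7.png",(.567,.12),.045)
E
```

```text
t 20.87 tcp [0.5672 0.1198 0.174 ] [180.    0.   -9.2] w 0.0438
blob 611 zb 0.0006 top 0.0146 ctr 566.0 122.5 size 49.3 14.1 ang -9.0
```

Emit:
apply_moves(targets=[{"dp": [-0.001, 0.0025, -0.04], "yaw": 0}, {"dp": [-0.001, 0.0025, -0.08], "yaw": 0}, {"dp": [-0.001, 0.0025, -0.115], "yaw": 0}, {"dp": [-0.001, 0.0025, -0.14], "yaw": 0}, {"dp": [-0.001, 0.0025, -0.148], "yaw": 0}, {"dp": [-0.001, 0.0025, -0.148], "yaw": 0}, {"dp": [-0.001, 0.0025, -0.148], "yaw": 0}])

```text
time_s: 21.5
tcp_pos: [0.5666, 0.1228, 0.0265]
eef_rot: [180.0, -0.0, -9.1]
contact_force: [-0.9, 0.5, -0.0]
gripper_width: 0.0441
gripper_force: 0.0
```

Emit:
apply_moves(targets=[{"dp": [0, 0, 0], "yaw": 0}, {"dp": [0, 0, 0], "yaw": 0}, {"dp": [0, 0, 0], "yaw": 0}, {"dp": [0, 0, 0], "yaw": 0}, {"dp": [0, 0, 0], "yaw": 0}, {"dp": [0, 0, 0], "yaw": 0}, {"dp": [0, 0, 0], "yaw": 0}, {"dp": [0, 0, 0], "yaw": 0}], grip=1, squeeze=20)

```text
time_s: 22.17
tcp_pos: [0.5665, 0.1225, 0.0265]
eef_rot: [-180.0, -0.0, -9.1]
contact_force: [-1.6, -0.3, 5.4]
gripper_width: 0.0141
gripper_force: 20.0
```

Emit:
apply_moves(targets=[{"dp": [0, 0, 0.03], "yaw": 0}, {"dp": [0, 0, 0.065], "yaw": 0}, {"dp": [-0.008, 0.009, 0.09], "yaw": -7}, {"dp": [-0.02, 0.021, 0.1], "yaw": -14}, {"dp": [-0.033, 0.035, 0.1], "yaw": -21}, {"dp": [-0.046, 0.048, 0.1], "yaw": -28}, {"dp": [-0.059, 0.062, 0.1], "yaw": -35}, {"dp": [-0.072, 0.076, 0.1], "yaw": -42}, {"dp": [-0.085, 0.09, 0.1], "yaw": -49}, {"dp": [-0.098, 0.103, 0.1], "yaw": -56}, {"dp": [-0.111, 0.117, 0.1], "yaw": -63}, {"dp": [-0.124, 0.13, 0.1], "yaw": -70}, {"dp": [-0.133, 0.14, 0.1], "yaw": -77}, {"dp": [-0.1375, 0.1445, 0.1], "yaw": -84}, {"dp": [-0.1375, 0.1445, 0.1], "yaw": -89.6}, {"dp": [-0.1375, 0.1445, 0.1], "yaw": -89.6}])

```text
time_s: 23.5
tcp_pos: [0.4283, 0.2672, 0.126]
eef_rot: [180.0, -0.0, -98.9]
contact_force: [0.2, -0.1, -0.1]
gripper_width: 0.0143
gripper_force: 20.0
```

Emit:
apply_moves(targets=[{"dp": [0, 0, -0.035], "yaw": 0}, {"dp": [0, 0, -0.07], "yaw": 0}, {"dp": [0, 0, -0.088], "yaw": 0}, {"dp": [0, 0, -0.095], "yaw": 0}, {"dp": [0, 0, -0.097], "yaw": 0}, {"dp": [0, 0, -0.097], "yaw": 0}, {"dp": [0, 0, -0.097], "yaw": 0}])

```text
time_s: 24.08
tcp_pos: [0.4292, 0.2671, 0.0295]
eef_rot: [-180.0, 0.0, -98.5]
contact_force: [0.7, 0.1, 0.0]
gripper_width: 0.0147
gripper_force: 20.0
```

Emit:
apply_moves(targets=[{"dp": [0, 0, 0], "yaw": 0}, {"dp": [0, 0, 0], "yaw": 0}, {"dp": [0, 0, 0], "yaw": 0}, {"dp": [0, 0, 0], "yaw": 0}, {"dp": [0, 0, 0], "yaw": 0}, {"dp": [0, 0, 0.03], "yaw": 0}, {"dp": [0, 0, 0.07], "yaw": 0}, {"dp": [0.01, 0, 0.11], "yaw": 0}, {"dp": [0.03, 0, 0.15], "yaw": 0}, {"dp": [0.06, -0.02, 0.19], "yaw": 0}, {"dp": [0.1, -0.02, 0.23], "yaw": 0}, {"dp": [0.13, -0.02, 0.25], "yaw": 0}, {"dp": [0.13, -0.02, 0.25], "yaw": 0}], grip=0.2)

```text
time_s: 25.17
tcp_pos: [0.5621, 0.2467, 0.2832]
eef_rot: [-179.8, 0.2, -98.7]
contact_force: [0.2, 0.7, 0.1]
gripper_width: 0.035
gripper_force: 0.0
```

```bash
python3 - <<'E'
from h import *
c=cap("top"); save("end.png",cv2.resize(c["image"][140:300,85:430],(800,371),interpolation=cv2.INTER_CUBIC))
c=cap("scene"); save("end2.png",cv2.resize(c["image"][150:310,130:400],(800,474),interpolation=cv2.INTER_CUBIC))
E
```

View pics/end.png

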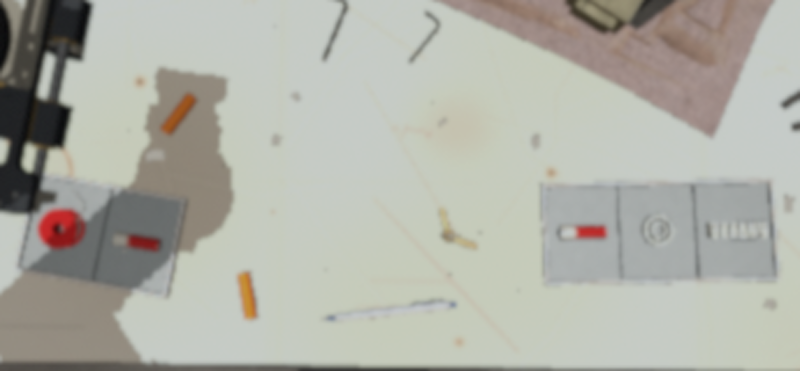

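View pics/end2.png

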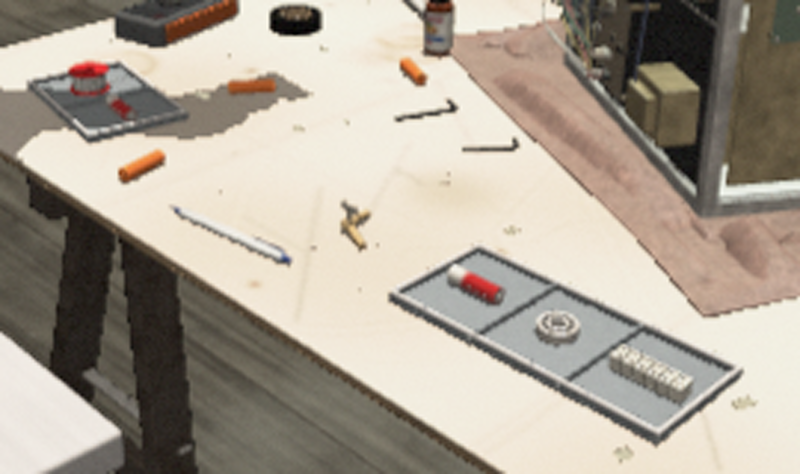

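Both kits look right in both views. In the three-bay tray the battery is at (582,232), the bearing at (657,230) and the terminals at (737,230). In the two-bay tray the reel is at (62,229) and the battery at (138,242). The clamp has not moved.

```bash
python3 -c "
from h import *
print(r.close_job())"
```

```text
the job is handed in; nothing more can be done
None
```

Both kits are made up and the job was handed in at about 25 s: every part sits near the middle of its own bay, and the clamp is where it was.

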